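# Gauge the coil formers and clip in the sound one

### The arm

A 6-joint arm with a two-finger parallel gripper is mounted at the origin on the work surface. World frame = base frame: x ahead of the robot, y to its left, z up, the work surface at z = 0. Lengths are in mm, angles in rad, forces in N, time in s.
With the tool pointing down it reaches from about 300 to 775 mm from the base axis. Payload 14.6 kg.
Tool frame: the origin (TCP) lies at the very end of the fingers, on their centre line; the grasp point (between the pads) lies 19 mm behind it; z points along the fingers, y is the line along which they close (so a half turn about z gives the same grasp; the last joint's range is limited). The gripper opens to 94 mm and grips with 3 to 60 N. Pads are 16 mm wide; open, the fingers measure 119 mm over their backs; the gripper's body (75 mm by 177 mm) begins 78 mm behind the grasp point.
Start: joints at [-1.219, 0.3, 1.521, -0, 1.321, -0.067], TCP at [223.658, -502.46, 205.446] pointing down, gripper open.
Joint ranges: [-3.03, 3.03], [-0.79, 2.21], [0.23, 2.52], [-1.04, 4.18], [0, 3.07], [-2.55, 2.55]. Speed limits (rad/s): [2.22, 2.22, 2.57, 3.14, 3.14, 3.14].

### API

Orientations are given as [roll, pitch, yaw] about the fixed x, y, z axes, in that order (R = Rz(yaw) Ry(pitch) Rx(roll)).
In Python, from cell import manip, camera, get_calibration gives the robot as it stands. The module is installed in compiled form; this text tells all that it offers.
- The arm moves only by the tool jog_arm, never from a script. Its argument "plan" is one flat list of numbers, 6 for each row, row after row: the shift along the world's x, y, z in m, then the turn, a rotation vector about the world's x, y, z in degrees. A call has 1 to 20 rows; each row is the pose to reach, as a shift and turn from the pose commanded when the call began; what a row does not reach only later rows make up. A row lasts 1/10 s, in which the tool goes at most 50 mm and 8.59 degrees, less where a joint would pass 70% of its speed; a pose out of reach is approached as far as the arm can. A call with a gripper value outside its range is refused whole. "claw" is the finger opening in m, from 0 to 0.094, set as the call begins (left out, the last holds). The fingers move at their own pace and stop on an object; "force" is the grip in N (left out, the last holds). Time passes only in rows, so rows that repeat a pose let the fingers close. It gives the time, the measured TCP pose, the force, the opening and the grip force at its end, in the units of the state.
- manip.read_state(): the state, without advancing time (a new reading comes with each control period).
- camera(name): name is "scene" or "top"; returns (picture, depth): 400x640x3 uint8, red, green, blue; 400x640 float32, mm along the optical axis (not along the pixel's ray), 0 where there is no reading.
- get_calibration(name): a dict with "fx", "fy", "cx", "cy" (pixels), "k1" (the pictures are not rectified: a ray, as slopes to the right and down, at radius r is drawn at 1 + k1 r^2 times it, then the intrinsics apply), "origin" and "attitude" of the camera in the world. Camera axes: x right, y down, z forward; pixel columns grow to the right and rows downward; lengths in mm; the calibration is good to about 2 mm. A picture is of the moment at which its call begins. get_calibration takes no time and is no camera call.
- manip.sign_off(): hands the job in; it is judged then, once.
The state is a dict: "clock": time; "joints": joint angles; "qd": joint speeds; "effort": joint torques, N m; "eef_pos": TCP position; "eef_rot": TCP orientation; "wrist_force": force on the tool from outside, world axes, zero at the start; "moment": the same for the moment, N m; "finger_gap": finger opening in mm; "finger_force": force on a finger pad.
Only numpy, scipy, OpenCV 4.12 (cv2) and the standard library are available. Lean on these libraries where they do the work, as an engineer would, in place of code of your own. Each camera call takes 0.05 s, during which the arm holds its last target. There are 200 camera calls.

### The job

Only one of the three ceramic coil formers in the tray is bored right through to size. Find it by trying the plug gauge in them from above, without forcing it: in the sound one the gauge goes in right up to its shoulder. Finish with the gauge back upright in its wooden stand, the two bad formers in the cardboard reject box and the sound one pressed lengthwise into the spring clips on the radio chassis, fully home; leave the valve, the screwdriver, the solder reel and the panel meter where they are.

Things in the scene. Friction and masses are not known exactly. Their poses are not given: they have to be found in the camera images.
- former_1_centre (a point): Coil former upright in the tray: white ceramic tube, eight-sided outside (34 mm across flats, 37 across corners), 80 mm long, about 140 g. This point is its centre; z is the tube's axis, x is square to a flat. Bore along z, 18 mm wide at both mouths. In one former it is 18 mm all through; in the other two it narrows to 10 mm unseen, 20 to 30 mm in from either end. Any of the three may be the sound one.
- former_2_centre (a point): Coil former upright in the tray: white ceramic tube, eight-sided outside (34 mm across flats, 37 across corners), 80 mm long, about 140 g. This point is its centre; z is the tube's axis, x is square to a flat. Bore along z, 18 mm wide at both mouths. In one former it is 18 mm all through; in the other two it narrows to 10 mm unseen, 20 to 30 mm in from either end. Any of the three may be the sound one.
- former_3_centre (a point): Coil former upright in the tray: white ceramic tube, eight-sided outside (34 mm across flats, 37 across corners), 80 mm long, about 140 g. This point is its centre; z is the tube's axis, x is square to a flat. Bore along z, 18 mm wide at both mouths. In one former it is 18 mm all through; in the other two it narrows to 10 mm unseen, 20 to 30 mm in from either end. Any of the three may be the sound one.
- gauge_handle (a point): Plug gauge standing in its stand, 118 mm long, 220 g. From the tip up: steel pin 16 mm in diameter, 58 mm long (last 4 mm tapered to 11); dark collar 32 mm in diameter, 6 mm thick; dark round handle 24 mm in diameter, 54 mm long. This point is on the axis, mid-handle, 92 mm above the tip, 34 mm above the shoulder; z points from tip to handle.
- gauge_shoulder (a point): The gauge's shoulder: centre of the underside of its collar, 58 mm above the tip. It rests on the former's end when the pin is fully in.
- stand_hole (a point): Gauge stand: fixed dark wooden block, 62 x 62 mm, 64 mm high. This point is the mouth of its hole, centred on the top face; hole 22 mm in diameter, 60 mm deep, bevelled 3 mm at the mouth. With the gauge in it, the gauge's shoulder rests on the top face.
- bin_floor (a point): Reject box: fixed open cardboard box, outside 110 mm (its x) by 165 mm (its y), walls 36 mm high and 4 mm thick. This point is the centre of its inner floor, 4 mm above the bench. Empty at the start.
- tray: Fixed shallow aluminium tray, 115 mm (its x) by 275 mm (its y), walls 20 mm high and 4 mm thick, floor 4 mm thick. Origin: centre of its underside. The three formers stand in it in a row along its y axis, about 88 mm apart.
- clip (a point): Centre of a former that is fully home in the spring clips, lying along this point's x; 72 mm above the bench, z up. Two brass clips at x = -28 and +28 mm, each 12 mm wide; the former's sides are free for fingers for 44 mm between them, where a black strip 26 mm wide lies 20 mm below this point.
- clip_lips (a point): Midway between the clips, at lip height, 13 mm above clip, same axes. Each clip is two sprung leaves (at +y and -y) with inward lips 24 mm apart, flared to 10 mm above this point. A former pushed down with two flats upright parts the lips at roughly 7 to 15 N in all, drops on to saddles 17 mm below clip, and the lips close over it.
- chassis: Fixed aluminium radio chassis under the clips, 250 mm (x) by 150 mm (y); origin under its centre, clip straight above. Top 45 mm above the bench. Heights above the bench of what it carries: transformer x -118 to -70, 66 mm wide, 101; front panel and knobs x -147 to -125, 150 mm wide, 115; round can x 77 to 111, 105; square cans x 88 to 120, y 36 to 68 either side, 88.
- valve_c (a point): Bystander: glass radio valve standing upright on the bench, 32 mm in diameter, 66 mm high; this point is half-way up on its axis.
- screwdriver_grip (a point): Bystander: screwdriver with a wooden handle lying on the bench, 160 mm long, handle 26 mm in diameter; this point is in its handle, 48 mm from the handle's end, and its blade points along its x axis.
- reel_c (a point): Bystander: grey solder reel lying flat on the bench, 52 mm in diameter, 33 mm high; this point is half-way up on its axis.
- meter_c (a point): Bystander: round black panel meter lying face up on the bench, 64 mm in diameter, 30 mm high; this point is half-way up on its axis.
Not all that is in view belongs to the job. What is shaped like the part that bears former_2_centre but red is not meant. Leave any purple look-alike of the part that bears former_3_centre alone.

How it is judged:
By the outcome, as a careful person would: the job done as asked, in the order asked, and still so for the second after the job is handed in, with the robot touching nothing.
It also fails if it takes over 72 s, if anything falls off the work surface, if the arm or the gripper's body presses on something with over 40 N, if the wrist force passes 120 N, or if a joint passes its speed limit or range.

## Working session

There is one attempt and no reset: what is moved stays moved. The work goes in short steps, Python scripts to look and compute and a tool call to move; the robot and the scene stay as the last step left them, time stands still between calls to the robot, and variables do not carry over. Pictures are saved under pics/ and viewed, at most 10 in all, crops included, and the job is handed in when it is done.

Besides the shell and the picture viewer there is one more tool, called by a JSON object that holds its "fn" and its "kwargs", one argument or row to a line. jog_arm: Moves the arm, as the interface text tells. Its arguments: {"type":"object","properties":{"plan":{"type":"array"},"claw":{"type":"number"},"force":{"type":"number"}},"required":["plan"]}

```bash
mkdir -p pics
cat > h.py <<'E'
import numpy as np,cv2
from scipy.spatial.transform import Rotation as R
from cell import manip,camera,get_calibration
def cal(n):
    c=get_calibration(n); a=np.array(c["attitude"],float)
    M=a if a.shape==(3,3) else R.from_euler('xyz',a).as_matrix()
    return c,M,np.array(c["origin"],float)
def world(n,D):
    c,M,o=cal(n); K=np.array([[c["fx"],0,c["cx"]],[0,c["fy"],c["cy"]],[0,0,1.]])
    h,w=D.shape; u,v=np.meshgrid(np.arange(w),np.arange(h))
    p=cv2.undistortPoints(np.stack([u,v],-1).reshape(-1,1,2).astype(np.float64),K,np.array([c["k1"],0,0,0.])).reshape(h,w,2)
    P=np.dstack([p[...,0]*D,p[...,1]*D,D])
    W=P@M.T+o; W[D==0]=np.nan
    return W
def shot(n,f=None):
    p,D=camera(n)
    if f: cv2.imwrite(f,p[...,::-1])
    return p,D,world(n,D)
E
python3 - <<'E'
from h import *
for n in("top","scene"):
    print(get_calibration(n)); p,D,W=shot(n,f"pics/{n}0.png"); np.savez(f"{n}0.npz",p=p,D=D,W=W)
print(manip.read_state())
E
```

```text
{'fx': 476.39477816695893, 'fy': 476.39477816695893, 'cx': 311.8503853964411, 'cy': 197.9344530806446, 'k1': -0.02674925585824233, 'origin': array([ 365.04045257,  -48.7123985 , 1161.825952  ]), 'attitude': array([-2.95451929e+00, -1.86665268e-03, -1.56399099e+00])}
{'fx': 514.783163035311, 'fy': 514.783163035311, 'cx': 319.4591852485384, 'cy': 198.08190248095298, 'k1': -0.022918846058950868, 'origin': array([ 997.13224571,  433.59225478, 1183.49334072]), 'attitude': array([-2.60440893, -0.00362437,  2.44666358])}
{'clock': 0.1, 'joints': array([-1.21864296e+00,  3.00394266e-01,  1.52148974e+00, -1.60386218e-05,
        1.32069482e+00, -6.66242946e-02]), 'qd': array([ 0.00040808, -0.0009636 , -0.0018318 , -0.00010071,  0.00053703,
        0.00076371]), 'effort': array([ 1.90742452e-03, -5.32644475e+01, -3.53282869e+01,  7.10036047e-02,
        2.34694546e-02, -7.31724595e-05]), 'eef_pos': array([ 223.55860617, -502.27180591,  204.96711397]), 'eef_rot': array([-3.14060764e+00, -5.01530255e-05,  4.18781609e-01]), 'wrist_force': array([-0.6905627 , -0.57018696, -0.73386771]), 'moment': array([ 0.0061406 , -0.09846573,  0.02577209]), 'finger_force': 0.0, 'finger_gap': 93.95584871345814}
```

View pics/top0.png

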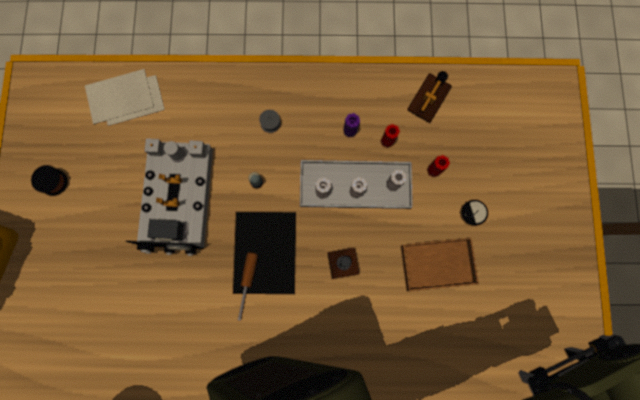

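View pics/scene0.png

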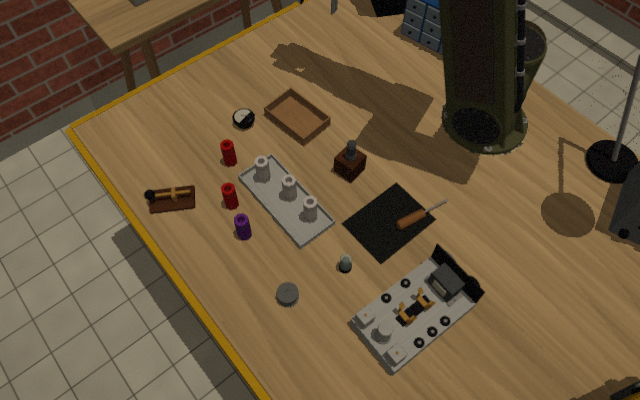

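The top picture shows the three white formers in the tray at (324,186), (359,186) and (398,178). The red tubes at (391,134) and (440,165) and the purple one at (352,124) are look-alikes outside the tray, so I leave them. The gauge stand is at (344,263), the reject box at (440,263) and the clips on the chassis at (172,190). The white, in-tray formers fit the description. I'll measure them and confirm in one crop.

Run:
```python
from h import *
d={n:np.load(n+"0.npz") for n in("top","scene")}
T=d["top"];p=T["p"];W=T["W"];S=d["scene"]
def near(W,c,r): return np.hypot(W[...,0]-c[0],W[...,1]-c[1])<r
def rect(pts,l):
    (c,s,a)=cv2.minAreaRect(pts.astype(np.float32)); print(l,np.round(c,1),np.round(s,1),round(a,1))
for nm,(u,v) in dict(f1=(324,186),f2=(359,186),f3=(398,178),gauge=(344,263),valve=(257,181),reel=(270,120),meter=(474,212)).items():
    c=W[v-3:v+4,u-3:u+4,:2].reshape(-1,2); c=np.nanmedian(c,0)
    for n in d:
        w=d[n]["W"]; m=near(w,c,45)&(w[...,2]>8)
        zt=np.percentile(w[m][:,2],97)
        t=m&(w[...,2]>zt-6); q=w[t]; cc,r=cv2.minEnclosingCircle(q[:,:2].astype(np.float32))
        print(nm,n,"z",round(zt,1),"mec",np.round(cc,1),round(r,1),"mean",q[:,:2].mean(0).round(1),t.sum())
def reg(l,u0,u1,v0,v1,z0,z1,ww=W):
    w=ww[v0:v1,u0:u1]; m=(w[...,2]>z0)&(w[...,2]<z1); q=w[m]; print(l,"z",np.median(q[:,2]).round(1),len(q)); rect(q[:,:2],l)
reg("tray",290,425,150,220,9,30)
reg("box",395,485,230,300,26,46)
reg("standtop",320,368,240,285,55,68)
reg("chassis",130,222,140,235,38,50)
reg("clips",155,192,165,214,78,110)
reg("bench",500,560,200,300,-20,20)
q=W[165:214,155:192]
a=cv2.resize(p[150:215,290:450],(800,325),interpolation=cv2.INTER_CUBIC)
b=cv2.resize(p[165:220,150:200],None,fx=5,fy=5,interpolation=cv2.INTER_CUBIC)
can=np.zeros((600,800,3),np.uint8);can[:325]=a;can[325:600,:250]=b
e=cv2.resize(p[235:290,315:375],None,fx=5,fy=5,interpolation=cv2.INTER_CUBIC);can[325:600,260:560]=e
cv2.imwrite("pics/crop1.png",can[...,::-1])
```

```text
f1 top z 87.3 mec [601.2 -73.4] 18.2 mean [601.  -73.5] 128
f1 scene z 86.1 mec [601.6 -74.6] 18.5 mean [600.5 -74.5] 111
f2 top z 87.2 mec [ 602.7 -157.2] 17.6 mean [ 602.7 -157.1] 122
f2 scene z 86.8 mec [ 602.1 -157.5] 18.5 mean [ 602.3 -157.2] 93
f3 top z 86.6 mec [ 621.7 -249.4] 18.1 mean [ 621.2 -249.1] 126
f3 scene z 86.4 mec [ 621.4 -250.6] 18.5 mean [ 621.5 -249.7] 97
gauge top z 125.2 mec [ 423.6 -121.8] 12.0 mean [ 423.4 -121.6] 97
gauge scene z 123.5 mec [ 422.1 -122.4] 12.9 mean [ 423.2 -121. ] 66
valve top z 66.6 mec [623.4  89.8] 12.1 mean [624.  89.] 62
valve scene z 66.5 mec [624.   89.3] 11.6 mean [624.8  90.4] 62
reel top z 36.7 mec [777.5  59.7] 25.9 mean [777.7  60.1] 256
reel scene z 37.4 mec [777.4  58.6] 25.3 mean [779.3  59.7] 263
meter top z 34.6 mec [ 549.6 -441.8] 32.8 mean [ 548.1 -442.1] 405
meter scene z 34.5 mec [ 549.7 -440.3] 32.9 mean [ 548.9 -440.8] 229
tray z 18.5 890
tray [ 613.1 -156.5] [276.  130.3] 89.6
box z 35.3 501
box [ 423.5 -352.5] [110.6 167.5] 6.0
standtop z 64.1 578
standtop [ 423.6 -121.8] [62.1 62.4] 9.7
chassis z 45.3 3752
chassis [598.2 281.5] [152.6 229.4] 87.5
clips z 90.4 119
clips [588.9 281.9] [48.4 68.9] 86.2
bench z 0.0 5978
bench [ 463.1 -585. ] [153.2 253.3] 86.5
```

View pics/crop1.png

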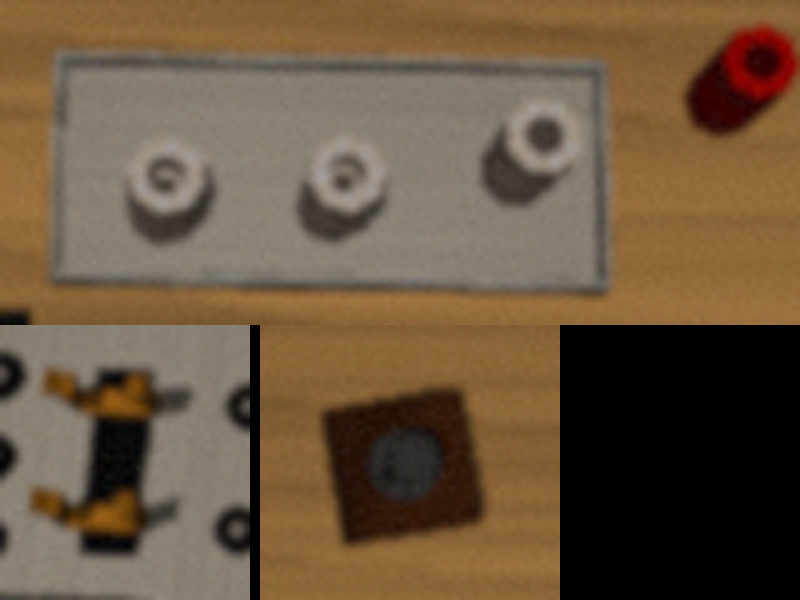

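The crop confirms three white formers in the tray (top centres near crop (168,178), (347,175), (543,137)), with the red tube outside it. The gauge stands in its stand, and two brass clips sit along the chassis x axis. The heights agree too: formers about 85, gauge top 124, stand top 64. I'm moving to the gauge.

{"fn": "jog_arm", "kwargs": {
  "plan": [0.2,0.3806,0,0,0,-24,0.2,0.3806,0,0,0,-24,0.2,0.3806,0,0,0,-24,0.2,0.3806,0,0,0,-24,0.2,0.3806,0,0,0,-24,0.2,0.3806,0,0,0,-24,0.2,0.3806,0,0,0,-24,0.2,0.3806,0,0,0,-24,0.2,0.3806,0,0,0,-24,0.2,0.3806,0,0,0,-24,0.2,0.3806,0,0,0,-24,0.2,0.3806,-0.03,0,0,-24,0.2,0.3806,-0.065,0,0,-24,0.2,0.3806,-0.065,0,0,-24],
  "claw": 0.06,
  "force": 12
}}

```text
clock: 1.5
eef_pos: [421.3, -122.2, 137.2]
eef_rot: [-3.139, 0.006, -0.002]
wrist_force: [1.0, -0.3, 0.2]
finger_gap: 60.0
finger_force: 0.0
```

{"fn": "jog_arm", "kwargs": {
  "plan": [0,0,-0.03,0,0,0,0,0,-0.061,0,0,0,0,0,-0.061,0,0,0,0,0,-0.061,0,0,0]
}}

```text
clock: 1.9
eef_pos: [424.1, -122.6, 81.0]
eef_rot: [3.141, -0.0, -0.001]
wrist_force: [-0.5, -0.2, 0.5]
finger_gap: 59.8
finger_force: 0.0
```

{"fn": "jog_arm", "kwargs": {
  "plan": [0,0,0,0,0,0,0,0,0,0,0,0,0,0,0,0,0,0,0,0,0,0,0,0,0,0,0,0,0,0,0,0,0,0,0,0],
  "claw": 0.015,
  "force": 12
}}

```text
clock: 2.5
eef_pos: [423.8, -121.9, 79.7]
eef_rot: [3.142, -0.0, -0.0]
wrist_force: [-0.4, 0.5, 3.5]
finger_gap: 23.5
finger_force: 12.0
```

{"fn": "jog_arm", "kwargs": {
  "plan": [0,0,0.05,0,0,0,0,0,0.1,0,0,0,0.178,0.0478,0.1,0,0,0,0.178,0.0478,0.1,0,0,0,0.178,0.0478,0.1,0,0,0,0.178,0.0478,0.1,0,0,0,0.178,0.0478,0.1,0,0,0,0.178,0.0478,0.1,0,0,0,0.178,0.0478,0.1,0,0,0]
}}

```text
clock: 3.4
eef_pos: [600.9, -74.3, 179.3]
eef_rot: [-3.142, 0.001, -0.0]
wrist_force: [-0.9, 0.7, -1.9]
finger_gap: 23.9
finger_force: 12.0
```

Run:
```python
from h import *
s=manip.read_state();print(s["eef_pos"],s["wrist_force"])
p,D,W=shot("scene","pics/s1.png")
import numpy as np
c,M,o=cal("scene")
q=(np.array([601,-74,100.])-o)@M; u=int(c["cx"]+c["fx"]*q[0]/q[2]); v=int(c["cy"]+c["fy"]*q[1]/q[2]); print(u,v)
cv2.imwrite("pics/c2.png",cv2.resize(p[v-50:v+50,u-60:u+60,::-1],(720,600),interpolation=cv2.INTER_CUBIC))
w=W[v-60:v+40,u-60:u+60].reshape(-1,3); m=(np.hypot(w[:,0]-601,w[:,1]+74)<25)
for z0 in(100,110,120,130,140,150,160):
  q=w[m&(w[:,2]>z0)&(w[:,2]<z0+10)]; print(z0,len(q),q.mean(0).round(1) if len(q) else"", q.min(0).round(1) if len(q) else"")
```

```text
[600.85982757 -74.29947783 179.28767478] [-0.86176435  0.68394146 -1.87278435]
309 198
100 4 [599.2 -70.7 109.2] [594.5 -79.6 108.6]
110 11 [601.7 -70.  116.1] [594.1 -78.1 114. ]
120 13 [601.6 -69.6 124.5] [593.8 -77.2 121.3]
130 16 [601.8 -70.  134.2] [593.7 -76.8 130.4]
140 12 [602.6 -69.4 144.6] [594.6 -74.9 141.2]
150 2 [602.7 -66.7 151.3] [601.6 -67.3 151.1]
160 26 [607.2 -69.4 167.1] [590.4 -89.  162.7]
```

View pics/c2.png

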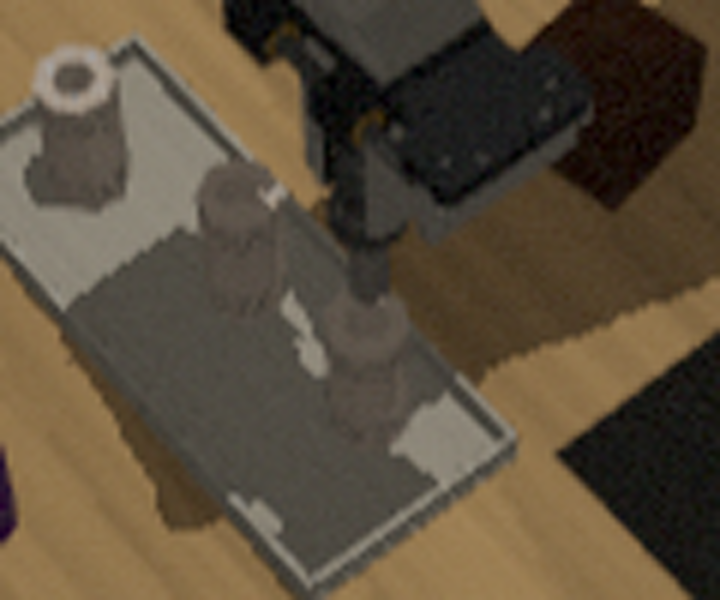

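The gauge hangs upright above former 1, pin at crop (370,275) over the bore at (365,320). I'm lowering it gently.

{"fn": "jog_arm", "kwargs": {
  "plan": [0,0,-0.018,0,0,0,0,0,-0.022,0,0,0,0,0,-0.026,0,0,0,0,0,-0.03,0,0,0,0,0,-0.034,0,0,0,0,0,-0.034,0,0,0],
  "force": 8
}}

```text
clock: 4.05
eef_pos: [601.5, -74.1, 145.1]
eef_rot: [-3.142, 0.0, -0.0]
wrist_force: [0.5, -1.0, -2.1]
finger_gap: 23.6
finger_force: 8.0
```

{"fn": "jog_arm", "kwargs": {
  "plan": [0,0,-0.006,0,0,0,0,0,-0.009,0,0,0,0,0,-0.012,0,0,0,0,0,-0.015,0,0,0,0,0,-0.018,0,0,0,0,0,-0.02,0,0,0]
}}

```text
clock: 4.65
eef_pos: [602.7, -74.2, 127.0]
eef_rot: [3.141, -0.004, -0.0]
wrist_force: [-0.5, 1.1, 11.8]
finger_gap: 23.7
finger_force: 8.0
```

Former 1 stops the gauge at about 28 mm with a clear upward force, so it is bad. On to former 2.

{"fn": "jog_arm", "kwargs": {
  "plan": [0,0,0.025,0,0,0,0,0,0.046,0,0,0,0,0,0.046,0,0,0,0.001,-0.04,0.046,0,0,0,0.001,-0.0833,0.046,0,0,0,0.001,-0.0833,0.046,0,0,0,0.001,-0.0833,0.046,0,0,0,0.001,-0.0833,0.032,0,0,0,0.001,-0.0833,0.028,0,0,0,0.001,-0.0833,0.024,0,0,0,0.001,-0.0833,0.02,0,0,0,0.001,-0.0833,0.02,0,0,0]
}}

```text
clock: 5.85
eef_pos: [602.6, -157.0, 144.8]
eef_rot: [-3.141, 0.001, 0.0]
wrist_force: [0.4, -0.3, -2.6]
finger_gap: 23.8
finger_force: 8.0
```

{"fn": "jog_arm", "kwargs": {
  "plan": [0,0,-0.006,0,0,0,0,0,-0.009,0,0,0,0,0,-0.012,0,0,0,0,0,-0.015,0,0,0,0,0,-0.018,0,0,0,0,0,-0.02,0,0,0]
}}

```text
clock: 6.45
eef_pos: [603.8, -157.7, 127.4]
eef_rot: [3.14, -0.004, -0.0]
wrist_force: [0.5, 0.6, 10.8]
finger_gap: 23.9
finger_force: 8.0
```

Former 2 is also blocked, so I'm testing former 3.

{"fn": "jog_arm", "kwargs": {
  "plan": [0,0,0.025,0,0,0,0,0,0.046,0,0,0,0,0,0.046,0,0,0,0.009,-0.046,0.046,0,0,0,0.0187,-0.0922,0.046,0,0,0,0.0187,-0.0922,0.046,0,0,0,0.0187,-0.0922,0.046,0,0,0,0.0187,-0.0922,0.032,0,0,0,0.0187,-0.0922,0.028,0,0,0,0.0187,-0.0922,0.024,0,0,0,0.0187,-0.0922,0.02,0,0,0,0.0187,-0.0922,0.02,0,0,0]
}}

```text
clock: 7.65
eef_pos: [621.3, -249.2, 144.9]
eef_rot: [-3.141, 0.0, 0.0]
wrist_force: [0.9, -0.4, -2.6]
finger_gap: 23.5
finger_force: 8.0
```

{"fn": "jog_arm", "kwargs": {
  "plan": [0,0,-0.006,0,0,0,0,0,-0.009,0,0,0,0,0,-0.012,0,0,0,0,0,-0.015,0,0,0,0,0,-0.018,0,0,0,0,0,-0.02,0,0,0]
}}

```text
clock: 8.25
eef_pos: [621.3, -249.6, 125.1]
eef_rot: [-3.142, 0.0, -0.0]
wrist_force: [0.2, -0.5, -2.4]
finger_gap: 23.6
finger_force: 8.0
```

{"fn": "jog_arm", "kwargs": {
  "plan": [0,0,-0.008,0,0,0,0,0,-0.016,0,0,0,0,0,-0.021,0,0,0,0,0,-0.024,0,0,0,0,0,-0.0265,0,0,0,0,0,-0.0275,0,0,0,0,0,-0.0275,0,0,0]
}}

```text
clock: 8.95
eef_pos: [621.3, -249.5, 97.9]
eef_rot: [-3.142, 0.0, -0.0]
wrist_force: [-0.4, 0.2, -2.8]
finger_gap: 23.6
finger_force: 8.0
```

{"fn": "jog_arm", "kwargs": {
  "plan": [0,0,-0.0015,0,0,0,0,0,-0.003,0,0,0,0,0,-0.0045,0,0,0,0,0,-0.006,0,0,0,0,0,-0.006,0,0,0]
}}

```text
clock: 9.45
eef_pos: [621.5, -249.6, 92.2]
eef_rot: [3.141, -0.0, -0.0]
wrist_force: [-0.1, -0.4, 1.3]
finger_gap: 23.6
finger_force: 8.0
```

The gauge seated to its shoulder in former 3 (light contact only), so that is the sound one. I'm returning the gauge to its stand.

{"fn": "jog_arm", "kwargs": {
  "plan": [0,0,0.04,0,0,0,0,0,0.075,0,0,0,0,0,0.075,0,0,0,-0.1977,0.1277,0.075,0,0,0,-0.1977,0.1277,0.075,0,0,0,-0.1977,0.1277,0.075,0,0,0,-0.1977,0.1277,0.075,0,0,0,-0.1977,0.1277,0.075,0,0,0,-0.1977,0.1277,0.075,0,0,0,-0.1977,0.1277,0.075,0,0,0,-0.1977,0.1277,0.075,0,0,0,-0.1977,0.1277,0.05,0,0,0,-0.1977,0.1277,0.03,0,0,0,-0.1977,0.1277,0.01,0,0,0,-0.1977,0.1277,0.01,0,0,0]
}}

```text
clock: 10.95
eef_pos: [422.9, -121.8, 99.5]
eef_rot: [-3.14, 0.005, -0.0]
wrist_force: [-0.0, -0.0, -2.5]
finger_gap: 23.3
finger_force: 8.0
```

{"fn": "jog_arm", "kwargs": {
  "plan": [0,0,-0.015,0,0,0,0,0,-0.025,0,0,0,0,0,-0.029,0,0,0,0,0,-0.029,0,0,0,0,0,-0.029,0,0,0]
}}

```text
clock: 11.45
eef_pos: [424.0, -122.0, 73.5]
eef_rot: [3.141, -0.001, -0.0]
wrist_force: [0.1, -0.0, -1.9]
finger_gap: 24.2
finger_force: 8.0
```

{"fn": "jog_arm", "kwargs": {
  "plan": [0,0,0,0,0,0,0,0,0,0,0,0,0,0,0.05,0,0,0,0,0,0.1,0,0,0,0,0,0.1,0,0,0],
  "claw": 0.054
}}

```text
clock: 11.95
eef_pos: [426.0, -122.7, 179.1]
eef_rot: [3.138, -0.01, 0.0]
wrist_force: [-0.0, -0.4, 1.1]
finger_gap: 53.8
finger_force: 0.0
```

Run:
```python
from h import *
s=manip.read_state();print(s["eef_pos"],s["wrist_force"])
ps=[shot("top")for _ in range(4)]
W=np.nanmean([x[2] for x in ps],0)
sh=shot("scene"); Ws=sh[2]
np.savez("t2.npz",p=np.mean([x[0].astype(float) for x in ps],0),W=W)
for n,w in(("top",W),("scene",Ws)):
  for nm,c in dict(f1=(601,-74),f2=(602.5,-157.3),f3=(621.4,-249.6),g=(423.5,-121.8)).items():
    m=(np.hypot(w[...,0]-c[0],w[...,1]-c[1])<40)&(w[...,2]>78)&(w[...,2]<130)
    q=w[m]
    if len(q)<5: print(nm,n,len(q));continue
    zt=np.percentile(q[:,2],97);q=q[q[:,2]>zt-6]
    cc,r=cv2.minEnclosingCircle(q[:,:2].astype(np.float32));print(nm,n,round(zt,1),np.round(cc,1),round(r,1),q[:,:2].mean(0).round(1),len(q))
# octagon angle: fit on brightness, top camera, rectified top-plane patches
c,M,o=cal("top"); p=np.mean([x[0].astype(float).mean(2) for x in ps],0)
from scipy.optimize import minimize
g=np.arange(-26,26.01,.5); X,Y=np.meshgrid(g,g)
K=np.array([[c["fx"],0,c["cx"]],[0,c["fy"],c["cy"]],[0,0,1.]])
Rv=cv2.Rodrigues(M.T)[0]; t=-M.T@o
out=[]
for c0 in((601,-74),(602.5,-157.3),(621.4,-249.6)):
  P=np.stack([X+c0[0],Y+c0[1],0*X+84],-1).reshape(-1,1,3)
  uv=cv2.projectPoints(P,Rv,t,K,np.array([c["k1"],0,0,0.]))[0].reshape(*X.shape,2).astype(np.float32)
  I=cv2.remap(p.astype(np.float32),uv[...,0],uv[...,1],cv2.INTER_CUBIC)
  out.append(cv2.resize(I,(260,260)))
cv2.imwrite("pics/oct.png",np.hstack(out))
```

```text
[ 426.03922762 -122.70477678  179.11572125] [-0.0471701  -0.36292311  1.06849785]
f1 top 86.2 [601.5 -73.9] 18.0 [601.3 -73.8] 135
f2 top 86.5 [ 602.5 -157.1] 17.8 [ 602.4 -157.4] 135
f3 top 85.8 [ 618.6 -249.2] 18.1 [ 618.7 -248.8] 136
g top 2
f1 scene 87.5 [600.3 -74.5] 18.1 [601.2 -73.6] 92
f2 scene 88.2 [ 602.6 -156. ] 18.8 [ 602.4 -156.8] 91
f3 scene 87.5 [ 617.5 -246.9] 19.5 [ 618.8 -247.8] 87
g scene 126.7 [ 424.9 -121.3] 12.5 [ 424.9 -120.8] 59[ WARN:0@2.139] global loadsave.cpp:1063 imwrite_ Unsupported depth image for selected encoder is fallbacked to CV_8U.
```

View pics/oct.png

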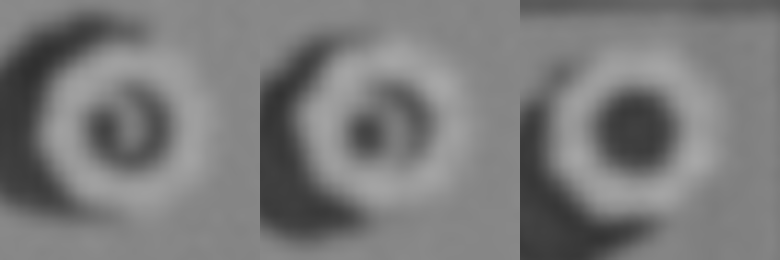

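The gauge is back upright in its stand (top at z 126, same xy). Former 3, the clear bore in the right patch, shifted slightly to (618.7, -248.8). I'm estimating the angles of its flats.

```bash
cat > octa.py <<'E'
from h import *
from scipy.ndimage import gaussian_filter1d
def octang(n,img,c0,zt=84):
    c,M,o=cal(n);K=np.array([[c["fx"],0,c["cx"]],[0,c["fy"],c["cy"]],[0,0,1.]]);Rv=cv2.Rodrigues(M.T)[0];t=-M.T@o
    def polar(c0):
        th=np.radians(np.arange(0,360,3));r=np.arange(12,25,.25);T,Rr=np.meshgrid(th,r,indexing="ij")
        P=np.stack([c0[0]+Rr*np.cos(T),c0[1]+Rr*np.sin(T),0*T+zt],-1).reshape(-1,1,3)
        uv=cv2.projectPoints(P,Rv,t,K,np.array([c["k1"],0,0,0.]))[0].reshape(*T.shape,2).astype(np.float32)
        return th,r,cv2.remap(img,uv[...,0],uv[...,1],cv2.INTER_CUBIC)
    c0=np.array(c0,float)
    for _ in range(4):
        th,r,I=polar(c0);G=-np.diff(I,axis=1);G=np.clip(G,0,None);k=np.argmax(G,1);h=G.max(1)
        w=np.exp(-((np.arange(G.shape[1])[None]-k[:,None])/6.)**2)*G
        rr=(w*(r[:-1]+.125)).sum(1)/w.sum(1)
        A=np.stack([np.ones_like(th),np.cos(th),np.sin(th),np.cos(8*th),np.sin(8*th)],1);sw=np.sqrt(h)[:,None]
        s=np.linalg.lstsq(A*sw,rr*sw[:,0],rcond=None)[0];c0+=s[1:3]
    amp=np.hypot(s[3],s[4]);corner=np.degrees(np.arctan2(s[4],s[3]))/8
    flat=(corner+22.5+22.5)%45-22.5   # direction of a flat normal, mod 45
    return c0.round(1),round(s[0],2),round(amp,2),"flat normal deg",round(flat,1)
E
python3 - <<'E'
from octa import *
im={}
for n in("top","scene"):
    im[n]=np.mean([camera(n)[0].astype(np.float32).mean(2) for _ in range(8)],0)
np.savez("im.npz",**im)
for nm,c in dict(f1=(601.3,-73.8),f2=(602.4,-157.3),f3=(618.7,-248.6)).items():
  for n in im: print(nm,n,*octang(n,im[n],c))
E
```

```text
f1 top [600.2 -74.7] 17.17 0.18 flat normal deg 14.2
f1 scene [598.9 -75.4] 17.64 0.52 flat normal deg 11.5
f2 top [ 601.4 -158.1] 16.96 0.22 flat normal deg -13.3
f2 scene [ 600.6 -158.9] 17.61 0.37 flat normal deg -13.2
f3 top [ 618.8 -251.2] 18.74 0.72 flat normal deg -1.0
f3 scene [ 617.4 -250. ] 17.64 0.39 flat normal deg 1.2
```

The flat normals agree between the two cameras: f1 at about 12.5°, f2 at −13°, f3 at 0°, all mod 45°. Now I'm picking up former 1 to reject it.

{"fn": "jog_arm", "kwargs": {
  "plan": [0.1771,0.0477,0,0,0,12.5,0.1771,0.0477,0,0,0,12.5,0.1771,0.0477,0,0,0,12.5,0.1771,0.0477,0,0,0,12.5,0.1771,0.0477,0,0,0,12.5,0.1771,0.0477,0,0,0,12.5,0.1771,0.0477,-0.04,0,0,12.5,0.1771,0.0477,-0.08,0,0,12.5,0.1771,0.0477,-0.11,0,0,12.5,0.1771,0.0477,-0.126,0,0,12.5,0.1771,0.0477,-0.126,0,0,12.5],
  "claw": 0.056
}}

```text
clock: 14.1
eef_pos: [599.4, -74.4, 45.7]
eef_rot: [-3.14, 0.003, 0.218]
wrist_force: [0.3, -0.4, -0.8]
finger_gap: 55.8
finger_force: 0.0
```

{"fn": "jog_arm", "kwargs": {
  "plan": [0,0,0,0,0,0,0,0,0,0,0,0,0,0,0,0,0,0,0,0,0,0,0,0,0,0,0,0,0,0],
  "claw": 0.025,
  "force": 20
}}

```text
clock: 14.6
eef_pos: [601.4, -74.3, 48.3]
eef_rot: [3.141, -0.002, 0.218]
wrist_force: [-2.2, -0.1, 7.2]
finger_gap: 33.6
finger_force: 20.0
```

{"fn": "jog_arm", "kwargs": {
  "plan": [0,0,0.045,0,0,0,0,0,0.09,0,0,0,0,0,0.09,0,0,0,-0.1928,-0.3308,0.09,0,0,0,-0.1928,-0.3308,0.09,0,0,0,-0.1928,-0.3308,0.09,0,0,0,-0.1928,-0.3308,0.09,0,0,0,-0.1928,-0.3308,0.09,0,0,0,-0.1928,-0.3308,0.09,0,0,0,-0.1928,-0.3308,0.09,0,0,0,-0.1928,-0.3308,0.09,0,0,0,-0.1928,-0.3308,0.09,0,0,0,-0.1928,-0.3308,0.09,0,0,0,-0.1928,-0.3308,0.05,0,0,0,-0.1928,-0.3308,0.02,0,0,0,-0.1928,-0.3308,0.005,0,0,0,-0.1928,-0.3308,0.001,0,0,0,-0.1928,-0.3308,0.001,0,0,0,-0.1928,-0.3308,0.001,0,0,0]
}}

```text
clock: 16.5
eef_pos: [408.7, -404.8, 48.7]
eef_rot: [3.141, -0.001, 0.219]
wrist_force: [0.3, -0.4, -0.7]
finger_gap: 34.1
finger_force: 20.0
```

{"fn": "jog_arm", "kwargs": {
  "plan": [0,0,0,0,0,0,0,0,0,0,0,0,0,0,0.05,0,0,0,0,0,0.08,0,0,0],
  "claw": 0.056
}}

```text
clock: 16.9
eef_pos: [408.3, -405.3, 130.6]
eef_rot: [3.14, -0.001, 0.218]
wrist_force: [0.2, -0.7, 0.5]
finger_gap: 56.0
finger_force: 0.0
```

{"fn": "jog_arm", "kwargs": {
  "plan": [0.194,0.2477,0,0,0,-25.5,0.194,0.2477,0,0,0,-25.5,0.194,0.2477,0,0,0,-25.5,0.194,0.2477,0,0,0,-25.5,0.194,0.2477,0,0,0,-25.5,0.194,0.2477,0,0,0,-25.5,0.194,0.2477,0,0,0,-25.5,0.194,0.2477,0,0,0,-25.5,0.194,0.2477,0,0,0,-25.5,0.194,0.2477,-0.04,0,0,-25.5,0.194,0.2477,-0.07,0,0,-25.5,0.194,0.2477,-0.081,0,0,-25.5,0.194,0.2477,-0.081,0,0,-25.5]
}}

```text
clock: 18.2
eef_pos: [601.0, -158.1, 46.1]
eef_rot: [-3.141, 0.002, -0.228]
wrist_force: [-0.1, 0.2, -0.1]
finger_gap: 56.1
finger_force: 0.0
```

{"fn": "jog_arm", "kwargs": {
  "plan": [0,0,0,0,0,0,0,0,0,0,0,0,0,0,0,0,0,0,0,0,0,0,0,0,0,0,0,0,0,0],
  "claw": 0.025,
  "force": 20
}}

```text
clock: 18.7
eef_pos: [602.5, -157.5, 48.2]
eef_rot: [3.141, -0.002, -0.227]
wrist_force: [-1.3, -0.2, 6.1]
finger_gap: 34.3
finger_force: 20.0
```

{"fn": "jog_arm", "kwargs": {
  "plan": [0,0,0.045,0,0,0,0,0,0.09,0,0,0,0,0,0.09,0,0,0,-0.194,-0.1927,0.09,0,0,-45,-0.194,-0.1927,0.09,0,0,-45,-0.194,-0.1927,0.09,0,0,-45,-0.194,-0.1927,0.09,0,0,-45,-0.194,-0.1927,0.09,0,0,-45,-0.194,-0.1927,0.09,0,0,-45,-0.194,-0.1927,0.09,0,0,-45,-0.194,-0.1927,0.09,0,0,-45,-0.194,-0.1927,0.09,0,0,-45,-0.194,-0.1927,0.05,0,0,-45,-0.194,-0.1927,0.02,0,0,-45,-0.194,-0.1927,0.005,0,0,-45,-0.194,-0.1927,0.001,0,0,-45,-0.194,-0.1927,0.001,0,0,-45,-0.194,-0.1927,0.001,0,0,-45]
}}

```text
clock: 20.5
eef_pos: [408.6, -349.4, 48.1]
eef_rot: [-3.141, -0.0, -1.011]
wrist_force: [-0.0, 1.0, -1.5]
finger_gap: 34.1
finger_force: 20.0
```

{"fn": "jog_arm", "kwargs": {
  "plan": [0,0,0,0,0,0,0,0,0,0,0,0,0,0,0.05,0,0,0,0,0,0.1,0,0,0,0,0,0.1,0,0,0],
  "claw": 0.056
}}

```text
clock: 21.0
eef_pos: [410.0, -351.8, 154.6]
eef_rot: [-3.139, -0.01, -1.012]
wrist_force: [0.6, -0.1, 0.2]
finger_gap: 56.1
finger_force: 0.0
```

Run:
```python
from octa import *
s=manip.read_state();print(s["joints"].round(3))
im={}
for n in("top","scene"):
    L=[camera(n) for _ in range(4)]
    p=np.mean([l[0].astype(np.float32) for l in L],0);W=np.nanmean([world(n,l[1]) for l in L],0);im[n]=p
    if n=="scene": cv2.imwrite("pics/s3.png",p[...,::-1])
    print(n,"f3",*octang(n,p.mean(2),(618.7,-248.8)))
    q=W[(np.hypot(W[...,0]-618,W[...,1]+249)<35)&(W[...,2]>79)];print("  depth f3",cv2.minEnclosingCircle(q[:,:2].astype(np.float32)),q.mean(0))
    m=(abs(W[...,0]-423)<62)&(abs(W[...,1]+352)<90)&(W[...,2]>70)&(W[...,2]<95);q=W[m];print("  box tops",len(q),q.min(0).round(0),q.max(0).round(0))
    br=(p[...,0]>1.6*p[...,2])&(p[...,0]>60)
    R0=(abs(W[...,0]-590)<60)&(abs(W[...,1]-282)<45)&(W[...,2]>70)&(W[...,2]<105)&br
    q=W[R0];print("  brass",len(q),q.mean(0).round(1),q[:,2].max().round(1))
    for sgn in(-1,1):
        k=q[sgn*(q[:,0]-589)>0]; lo,hi=np.percentile(k[:,:2],[3,97],axis=0)
        print("   clip",sgn,len(k),"mid",((lo+hi)/2).round(1),"ext",(hi-lo).round(1))
    # chassis top plane edges
    q=W[(abs(W[...,0]-590)<140)&(abs(W[...,1]-282)<90)&(W[...,2]>41)&(W[...,2]<49)]
    print("  chassis",[np.round(a,1) for a in cv2.minAreaRect(q[:,:2].astype(np.float32))],q.min(0).round(1),q.max(0).round(1))
    # black strip
    st=(abs(W[...,0]-590)<55)&(abs(W[...,1]-282)<20)&(W[...,2]>45)&(W[...,2]<60)&(p.max(2)<45)
    q=W[st];
    if len(q)>20: print("  strip",[np.round(a,1) for a in cv2.minAreaRect(q[:,:2].astype(np.float32))],len(q))
```

```text
[-0.777  0.319  1.619  0.     1.193  1.806]
top f3 [ 618.6 -251.2] 18.76 0.9 flat normal deg -1.5
  depth f3 ((619.92138671875, -248.75833129882812), 18.225584030151367) [ 618.77467951 -248.48682554   84.03272183]
  box tops 111 [ 393. -359.   71.] [ 471. -321.   89.]
  brass 119 [586.8 283.1  89.2] 97.0
   clip -1 62 mid [560.2 283.2] ext [11.3 45.9]
   clip 1 57 mid [616.1 280.3] ext [11.6 46.4]
  chassis [array([581. , 282.3]), array([151.8, 262.6]), np.float64(87.7)] [450.  201.9  41. ] [713.4 362.3  49. ]
  strip [array([587. , 280.9]), array([23.2, 83.6]), np.float64(87.8)] 183
scene f3 [ 617.3 -250.1] 17.62 0.36 flat normal deg 0.6
  depth f3 ((618.3882446289062, -248.71107482910156), 18.00334358215332) [ 618.69749409 -247.90911213   83.447988  ]
  box tops 240 [ 391. -421.   70.] [ 426. -331.   88.]
  brass 128 [588.3 281.1  89.6] 98.5
   clip -1 62 mid [558.8 282.9] ext [11.4 45.6]
   clip 1 66 mid [614.6 280.5] ext [12.  45.5]
  chassis [array([585.4, 281.6]), array([151.3, 252.5]), np.float64(87.6)] [457.2 202.   41.1] [713.9 361.3  49. ]
  strip [array([587.5, 282.1]), array([25. , 87.3]), np.float64(87.8)] 252[ WARN:0@3.324] global loadsave.cpp:1063 imwrite_ Unsupported depth image for selected encoder is fallbacked to CV_8U.
```

{"fn": "jog_arm", "kwargs": {
  "plan": [0.2277,0.101,0.01,0,0,58,0.2277,0.101,0.01,0,0,58,0.2277,0.101,0.01,0,0,58,0.2277,0.101,0.01,0,0,58,0.2277,0.101,0.01,0,0,58,0.2277,0.101,0.01,0,0,58,0.2277,0.101,0.01,0,0,58,0.2277,0.101,0.01,0,0,58,0.2277,0.101,0.01,0,0,58]
}}

```text
clock: 22.3
eef_pos: [635.5, -249.0, 157.5]
eef_rot: [-3.141, 0.001, -0.004]
wrist_force: [-0.3, -0.3, -0.5]
finger_gap: 56.0
finger_force: 0.0
```

{"fn": "jog_arm", "kwargs": {
  "plan": [0,0,0,0,-65,0,0,0,0,0,-65,0,0,0,0,0,-65,0,0,0,0,0,-65,0,0,0,0,0,-65,0,0,0,0,0,-65,0,0,0,0,0,-65,0,0,0,0,0,-65,0,0,0,0,0,-65,0,0,0,0,0,-65,0]
}}

```text
clock: 23.3
eef_pos: [636.3, -246.2, 157.9]
eef_rot: [-3.116, -1.102, -0.012]
wrist_force: [0.4, 0.4, -0.4]
finger_gap: 55.9
finger_force: 0.0
```

```bash
python3 -c "
from h import *
s=manip.read_state();print(s['joints'].round(3),s['eef_pos'],R.from_euler('xyz',s['eef_rot']).as_matrix().round(3))"
```

```text
[-0.643  0.396  1.916  1.825  0.601 -0.63 ] [ 636.34327481 -246.15949247  157.8587609 ] [[ 0.452  0.011  0.892]
 [-0.005 -1.     0.015]
 [ 0.892 -0.012 -0.452]]
```

{"fn": "jog_arm", "kwargs": {
  "plan": [0,0,0,0,0,0,0,0,-0.03,0,0,0,0,0,-0.06,0,0,0,0,0,-0.06,0,0,0]
}}

```text
clock: 23.7
eef_pos: [635.8, -244.2, 93.8]
eef_rot: [-3.107, -1.091, -0.015]
wrist_force: [0.3, 0.5, 0.6]
finger_gap: 55.9
finger_force: 0.0
```

{"fn": "jog_arm", "kwargs": {
  "plan": [0,0,-0.02,0,0,0,0,0,-0.04,0,0,0,0,0,-0.055,0,0,0,0,0,-0.064,0,0,0,0,0,-0.064,0,0,0,0,0,-0.064,0,0,0]
}}

```text
clock: 24.3
eef_pos: [637.2, -245.2, 34.5]
eef_rot: [-3.118, -1.098, -0.005]
wrist_force: [0.2, 0.3, 0.3]
finger_gap: 55.9
finger_force: 0.0
```

{"fn": "jog_arm", "kwargs": {
  "plan": [0,0,0,0,0,0,0,0,0,0,0,0]
}}

```text
clock: 24.5
eef_pos: [636.9, -245.3, 34.2]
eef_rot: [-3.119, -1.099, -0.004]
wrist_force: [0.0, 1.3, -0.5]
finger_gap: 56.3
finger_force: 0.0
```

```bash
cat > tgt.py <<'E'
from h import *
import sys
# usage: tgt.py x y z tiltdeg(azimuth plane) az ; tool dir tilted from down toward az by tilt
x,y,z,t,az=map(float,sys.argv[1:6])
Rt=R.from_euler('z',az,degrees=True)*R.from_euler('y',-t,degrees=True)*R.from_euler('x',180,degrees=True)
s=manip.read_state();Rc=R.from_euler('xyz',s['eef_rot'])
print("joints",s['joints'].round(3),"pos",s['eef_pos'].round(1))
print("shift mm",(np.array([x,y,z])-s['eef_pos']).round(1),"turn deg",np.degrees((Rt*Rc.inv()).as_rotvec()).round(1))
E
python3 tgt.py 635.7 -249 34 65 0
```

```text
joints [-0.642  0.66   1.912  2.135  0.705 -1.023] pos [ 636.9 -245.3   34.2]
shift mm [-1.2 -3.7 -0.2] turn deg [-0.6 -2.  -0.9]
```

{"fn": "jog_arm", "kwargs": {
  "plan": [-0.0012,-0.0037,0,-0.6,-2,-0.9,-0.0012,-0.0037,0,-0.6,-2,-0.9,-0.0012,-0.0037,0,-0.6,-2,-0.9,-0.0012,-0.0037,0,-0.6,-2,-0.9]
}}

```text
clock: 24.9
eef_pos: [635.7, -248.9, 33.6]
eef_rot: [3.141, -1.133, 0.001]
wrist_force: [0.3, -0.1, 0.9]
finger_gap: 56.1
finger_force: 0.0
```

```bash
python3 tgt.py 635.7 -249 34 65 0
```

```text
joints [-0.646  0.675  1.923  2.202  0.742 -1.091] pos [ 635.7 -248.9   33.6]
shift mm [ 0.  -0.1  0.4] turn deg [ 0.  -0.1 -0. ]
```

{"fn": "jog_arm", "kwargs": {
  "plan": [0,0,0,0,0,0,0,0,0,0,0,0,0,0,0,0,0,0,0,0,0,0,0,0,0,0,0,0,0,0,0,0,0,0,0,0],
  "claw": 0.02,
  "force": 45
}}

```text
clock: 25.5
eef_pos: [635.5, -248.9, 33.4]
eef_rot: [3.141, -1.133, 0.001]
wrist_force: [-0.8, 0.9, 1.1]
finger_gap: 33.4
finger_force: 45.0
```

{"fn": "jog_arm", "kwargs": {
  "plan": [0,0,0.03,0,0,0,0,0,0.07,0,0,0,0,0,0.12,0,0,0,0,0,0.17,0,0,0,0,0,0.17,0,0,0,0,0,0.17,0,0,0]
}}

```text
clock: 26.1
eef_pos: [635.4, -248.8, 204.0]
eef_rot: [3.137, -1.134, 0.004]
wrist_force: [-0.7, 0.1, -1.8]
finger_gap: 33.9
finger_force: 45.0
```

```bash
python3 tgt.py 635.7 -249 204 -25 -2.4
```

```text
joints [-0.646  0.316  1.912  1.765  0.589 -0.543] pos [ 635.4 -248.8  204. ]
shift mm [ 0.3 -0.2 -0. ] turn deg [ 2. 90. -2.]
```

{"fn": "jog_arm", "kwargs": {
  "plan": [0,0,0,0,8,0,0,0.03,0,0,16,0,0,0.06,0,0,24,0,0,0.09,0,0,32,0,0,0.12,0,0,40,0,0,0.15,0,0,48,0,0,0.18,0,0,56,0,0,0.21,0,0,65,0,0,0.25,0,0,65,0,0,0.25,0,0,65,0,0,0.25,0,0,65,0,0,0.25,0,0,65,0]
}}

```text
clock: 27.3
eef_pos: [635.4, 2.6, 199.9]
eef_rot: [-3.141, 0.013, 0.003]
wrist_force: [-0.6, -0.9, -1.2]
finger_gap: 33.6
finger_force: 45.0
```

```bash
python3 tgt.py 577 282.1 204 -25 -2.4
```

```text
joints [-0.054  0.505  1.249  0.     1.4    1.514] pos [635.4   2.6 199.9]
shift mm [-58.4 279.5   4.1] turn deg [ 0.4 24.3 -2.5]
```

{"fn": "jog_arm", "kwargs": {
  "plan": [-0.01,0.045,0.004,0,0,0,-0.02,0.09,0.004,0,4,0,-0.03,0.135,0.004,0,8,-1,-0.04,0.18,0.004,0,12,-1,-0.05,0.225,0.004,0,18,-2,-0.058,0.279,0.004,0.4,24.3,-2.5,-0.058,0.279,0.004,0.4,24.3,-2.5,-0.058,0.279,0.004,0.4,24.3,-2.5,-0.058,0.279,0.004,0.4,24.3,-2.5,-0.058,0.279,0.004,0.4,24.3,-2.5,-0.058,0.279,0.004,0.4,24.3,-2.5,-0.058,0.279,0.004,0.4,24.3,-2.5]
}}

```text
clock: 28.5
eef_pos: [577.6, 279.4, 208.0]
eef_rot: [3.139, 0.425, -0.045]
wrist_force: [-0.3, -0.1, -1.3]
finger_gap: 34.0
finger_force: 45.0
```

```bash
python3 tgt.py 577 282.1 115 -25 -2.4
```

```text
joints [0.33  0.776 0.859 0.158 1.902 1.967] pos [577.6 279.4 208. ]
shift mm [ -0.6   2.7 -93. ] turn deg [0.1 0.7 0.1]
```

{"fn": "jog_arm", "kwargs": {
  "plan": [0,0.002,-0.03,0,0,0,0,0.002,-0.06,0,0,0,0,0.002,-0.085,0,0.7,0,0,0.002,-0.089,0,0.7,0,0,0.002,-0.089,0,0.7,0,0,0.002,-0.089,0,0.7,0]
}}

```text
clock: 29.1
eef_pos: [578.1, 282.3, 119.9]
eef_rot: [3.139, 0.436, -0.045]
wrist_force: [0.4, -0.9, -1.4]
finger_gap: 33.1
finger_force: 45.0
```

```bash
python3 tgt.py 577 282.1 115 -25 -2.4
python3 - <<'E'
from h import *
p,D,W=shot("scene");c,M,o=cal("scene")
pt,Dt,Wt=shot("top")
for n,w,pp in(("scene",W,p),("top",Wt,pt)):
    m=(abs(w[...,0]-587)<60)&(abs(w[...,1]-282)<30)&(w[...,2]>108)&(w[...,2]<156)&(pp.min(2)>75)
    q=w[m];print(n,len(q))
    for a,b in((540,565),(608,635)):
        k=q[(q[:,0]>a)&(q[:,0]<b)]
        if len(k)>4: print("  ",a,len(k),k.mean(0).round(1),k.min(0).round(1),k.max(0).round(1))
q=(np.array([590,282,120.])-o)@M;u=int(c["cx"]+c["fx"]*q[0]/q[2]);v=int(c["cy"]+c["fy"]*q[1]/q[2])
q=cv2.resize(p[v-60:v+60,u-80:u+80],(800,600),interpolation=cv2.INTER_CUBIC);cv2.imwrite("pics/c3.png",q[...,::-1])
E
```

```text
joints [0.333 0.845 0.946 0.157 1.758 1.945] pos [578.1 282.3 119.9]
shift mm [-1.1 -0.2 -4.9] turn deg [0.1 0.  0.1]
scene 6
   540 6 [550.4 298.2 145.6] [549.2 295.8 137.7] [552.7 299.7 148.7]
top 0
```

View pics/c3.png

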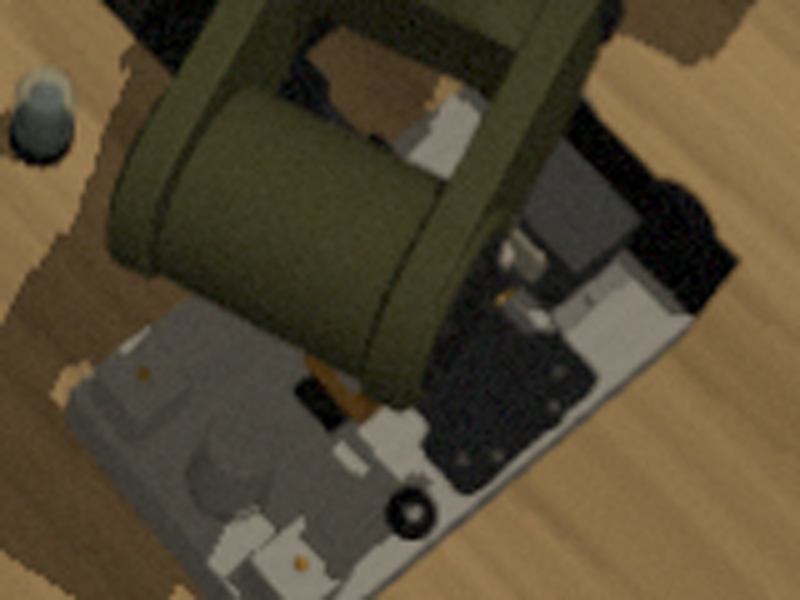

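The picture shows the arm over the chassis with the former's near end visible at crop (520,250), roughly along the clips. The rest is hidden, so I'll go on kinematics and force.

{"fn": "jog_arm", "kwargs": {
  "plan": [-0.001,0,-0.01,0,0,0,-0.001,0,-0.018,0,0,0,-0.001,0,-0.018,0,0,0,-0.001,0,-0.018,0,0,0]
}}

```text
clock: 29.6
eef_pos: [576.4, 282.1, 100.0]
eef_rot: [3.138, 0.439, -0.045]
wrist_force: [-0.1, -0.3, -1.1]
finger_gap: 33.4
finger_force: 45.0
```

```bash
python3 tgt.py 577 282.1 54.8 -25 -2.4
```

```text
joints [0.333 0.86  0.967 0.156 1.725 1.94 ] pos [576.4 282.1 100. ]
shift mm [  0.6   0.  -45.2] turn deg [ 0.2 -0.1  0.1]
```

{"fn": "jog_arm", "kwargs": {
  "plan": [0.0005,0,-0.004,0,0,0,0.0005,0,-0.008,0,0,0,0.0005,0,-0.012,0,0,0,0.0005,0,-0.015,0,0,0,0.0005,0,-0.015,0,0,0]
}}

```text
clock: 30.1
eef_pos: [576.8, 282.0, 84.7]
eef_rot: [3.138, 0.439, -0.045]
wrist_force: [-0.6, 0.2, -0.3]
finger_gap: 33.8
finger_force: 45.0
```

{"fn": "jog_arm", "kwargs": {
  "plan": [0,0,-0.003,0,0,0,0,0,-0.006,0,0,0,0,0,-0.009,0,0,0,0,0,-0.012,0,0,0,0,0,-0.012,0,0,0]
}}

```text
clock: 30.6
eef_pos: [577.3, 282.3, 73.8]
eef_rot: [3.139, 0.437, -0.045]
wrist_force: [1.8, 0.8, 2.5]
finger_gap: 33.5
finger_force: 45.0
```

Lip contact is light and the sideways force is small. I'm pressing on.

{"fn": "jog_arm", "kwargs": {
  "plan": [0,0,-0.003,0,0,0,0,0,-0.006,0,0,0,0,0,-0.009,0,0,0,0,0,-0.012,0,0,0,0,0,-0.012,0,0,0]
}}

```text
clock: 31.1
eef_pos: [576.8, 282.1, 60.5]
eef_rot: [3.138, 0.439, -0.045]
wrist_force: [0.9, 2.1, -2.3]
finger_gap: 33.4
finger_force: 45.0
```

{"fn": "jog_arm", "kwargs": {
  "plan": [0,0,-0.002,0,0,0,0,0,-0.004,0,0,0,0,0,-0.0055,0,0,0,0,0,-0.006,0,0,0,0,0,-0.006,0,0,0]
}}

```text
clock: 31.6
eef_pos: [576.8, 282.3, 55.0]
eef_rot: [3.138, 0.438, -0.045]
wrist_force: [-0.5, 4.2, -2.3]
finger_gap: 33.2
finger_force: 45.0
```

{"fn": "jog_arm", "kwargs": {
  "plan": [0,0,-0.0007,0,0,0,0,0,-0.0015,0,0,0,0,0,-0.0015,0,0,0]
}}

```text
clock: 31.9
eef_pos: [576.8, 282.3, 54.9]
eef_rot: [3.139, 0.438, -0.044]
wrist_force: [-6.0, 2.7, 8.2]
finger_gap: 33.6
finger_force: 45.0
```

{"fn": "jog_arm", "kwargs": {
  "plan": [0,0,-0.0007,0,0,0,0,0,-0.0007,0,0,0]
}}

```text
clock: 32.1
eef_pos: [576.8, 282.3, 54.9]
eef_rot: [3.139, 0.438, -0.044]
wrist_force: [-7.1, 1.4, 13.4]
finger_gap: 33.6
finger_force: 45.0
```

{"fn": "jog_arm", "kwargs": {
  "plan": [0,0,0,0,0,0,0,0,0,0,0,0,0,0,0,0,0,0],
  "claw": 0.046
}}

```text
clock: 32.4
eef_pos: [577.0, 281.7, 52.8]
eef_rot: [3.138, 0.438, -0.045]
wrist_force: [0.6, -1.2, -0.1]
finger_gap: 46.4
finger_force: 0.0
```

{"fn": "jog_arm", "kwargs": {
  "plan": [0.0085,-0.0004,0.018,0,0,0,0.017,-0.0007,0.036,0,0,0,0.034,-0.0014,0.073,0,0,0,0.047,-0.002,0.12,0,0,0,0.047,-0.002,0.16,0,0,0,0.047,-0.1,0.18,0,0,0,0.0,-0.25,0.18,0,0,0,0.0,-0.35,0.18,0,0,0,0.0,-0.35,0.18,0,0,0,0.0,-0.35,0.18,0,0,0,0.0,-0.35,0.18,0,0,0,0.0,-0.35,0.18,0,0,0,0.0,-0.35,0.18,0,0,0]
}}

```text
clock: 33.7
eef_pos: [576.1, -73.1, 233.3]
eef_rot: [3.137, 0.438, -0.051]
wrist_force: [0.7, 0.6, 0.5]
finger_gap: 46.2
finger_force: 0.0
```

Run:
```python
from h import *
out=[]
for n in("scene","top"):
    p,D,W=shot(n)
    m=(abs(W[...,0]-587)<50)&(abs(W[...,1]-282)<15)&(W[...,2]>70)&(W[...,2]<110)&(p.min(2)>70)
    q=W[m];print(n,len(q))
    for a,b in((540,555),(570,605),(620,635)):
        k=q[(q[:,0]>a)&(q[:,0]<b)]
        if len(k):print("  ",a,len(k),k.mean(0).round(1),np.median(k[:,2]).round(1),np.percentile(k[:,2],90).round(1))
    print("  x ext",np.percentile(q[:,0],[1,99]).round(1))
    for nm,c in dict(valve=(624,89.5),reel=(777.5,59.5),meter=(549.6,-441.5),gauge=(423.6,-121.8)).items():
        k=W[(np.hypot(W[...,0]-c[0],W[...,1]-c[1])<40)&(W[...,2]>15)]
        if len(k)<5:print("  ",nm,len(k));continue
        k=k[k[:,2]>np.percentile(k[:,2],97)-6];print("  ",nm,np.round(cv2.minEnclosingCircle(k[:,:2].astype(np.float32))[0],1),k[:,2].max().round(1))
    c,M,o=cal(n)
    def px(P):
        q=(np.array(P)-o)@M;return int(c["cx"]+c["fx"]*q[0]/q[2]),int(c["cy"]+c["fy"]*q[1]/q[2])
    u,v=px((590,282,85.));out.append(cv2.resize(p[v-37:v+38,max(u-50,0):u+50],(400,300),interpolation=cv2.INTER_CUBIC))
    u,v=px((423,-280,60.));out.append(cv2.resize(p[v-60:v+60,u-80:u+80],(400,300),interpolation=cv2.INTER_CUBIC))
I=np.vstack([np.hstack(out[:2]),np.hstack(out[2:])]);cv2.imwrite("pics/end.png",I[...,::-1])
```

```text
scene 462
   540 48 [550.2 282.9  87.8] 88.6 92.5
   570 208 [587.9 283.   87.8] 88.4 91.6
   620 52 [624.1 282.3  86. ] 87.2 91.2
  x ext [546.7 626.6]
   valve [624.3  90.8] 68.8
   reel [777.5  58.8] 38.1
   meter [ 558.4 -443. ] 36.4
   gauge [423.8 -96.4] 570.9
top 414
   540 41 [551.3 281.   86.4] 87.0 90.5
   570 189 [587.  280.2  87.5] 87.8 91.3
   620 40 [624.2 280.1  87.5] 87.7 91.2
  x ext [549.  627.4]
   valve [624.6  90. ] 70.8
   reel [777.9  60. ] 39.9
   meter [ 548.9 -442.6] 38.4
   gauge [422.4 -88. ] 569.4
```

View pics/end.png

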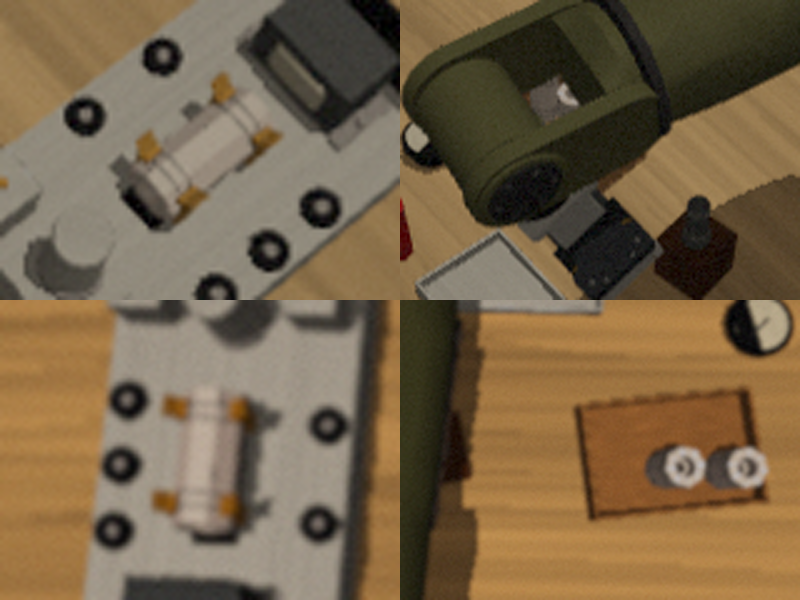

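The picture shows the sound former lying level in both clips, end to end (upper left), with its top at about 88 mm against the 89 expected. Both rejects stand in the box, at (685,465) and (745,465), and the gauge is upright in its stand at (697,235). The valve, reel and meter have not moved. I'm handing in.

```bash
python3 -c "
from cell import manip
print(manip.sign_off())"
```

```text
the job is handed in; nothing more can be done
None
```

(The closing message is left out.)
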